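# Square a cork blank in the bench jig

### The job

Drop the drilled stop bar onto the two dowels of the grey jig bed so that it sits fully down, then lay the cork blank flat on the bed with its long side along the fixed rail and one end towards the bar, and press it home into the corner so that it is flush against rail and bar at once. Finish while still holding it there, pressing firmly (about 12 N) against both the rail and the bar; do not let go. Leave the other things on the bench where they are.

Things in the scene. Friction and masses are not known exactly. Their poses are not given: they have to be found in the camera images.
- bed: Fixed grey plastic jig bed, 220 x 220 x 20 mm, its top 20 mm above the bench. Origin: centre of its underside; z up. The steel rail is fixed on it along its +y edge (rail runs along the bed's x), and two steel dowels stand near its +x edge. The bed's place and yaw differ each time.
- rail: Fixed steel rail on the bed, 200 mm long (x) x 20 mm wide (y) x 15 mm tall. Origin: centre of its underside, at 85 mm along +y from the bed's centre, on the bed's top. Its working face looks to the bed's -y and lies 75 mm from the bed's centre.
- seat (a point): Point on the bed's top midway between the two dowels, axes as the bed's: 83 mm along the bed's +x and 10 mm along its -y from its centre. The dowels stand 60 mm either side of it along the bed's y; each is 10 mm thick, 14 mm tall, tapering to 5 mm at the tip over its upper 6 mm. The seated stop bar has its origin here.
- corner (a point): Point on the bed's top where the rail's working face (to the +y side) and the seated bar's inner face (to the +x side) meet, axes as the bed's: 70 mm along +x, 75 mm along +y from its centre. The blank pressed home has its origin 50 mm along -x and 25 mm along -y from here, and lies on the bed's top.
- stop_bar: Loose aluminium stop bar, about 0.24 kg: 26 mm wide (x) x 160 mm long (y) x 15 mm tall, with a through hole 13 mm wide 60 mm either side of its middle along y, and a grip tab on top at its middle, 16 mm (x) x 40 mm (y), rising 30 mm more (top 45 mm above the underside). Origin: centre of its underside; z up. Either way round fits. Lies flat on the bench. On the dowels it has about 1.5 mm of play.
- blank: Loose rigid cork block, about 0.17 kg, 100 mm (x) x 50 mm (y) x 55 mm tall. Origin: centre of its underside; z up. Lies flat on the bench. It stands 40 mm higher than rail and bar, so it can be gripped across its 50 mm above them, also when it is in the corner. Ordinary friction (coefficient about 0.6): the stop it already rubs along, and the bed, take up part of a push towards the other stop.
- jar: Bystander, to be left alone. White lidded jar, 76 mm across, 65 mm tall.
- tape: Bystander, to be left alone. Paper-coloured roll of tape lying flat, 90 mm across, 25 mm tall, hole 60 mm.
- mug: Bystander, to be left alone. White mug, 80 mm across, 90 mm tall, with a handle.
- spatula: Bystander, to be left alone. Wooden-handled spatula lying flat near the robot.
- tin: Bystander, to be left alone. Steel can with a paper band, 70 mm across, 100 mm tall.
- marker: Bystander, to be left alone. Black marker pen lying flat, 14 mm thick, about 130 mm long.

How it is judged:
By the outcome, as a careful person would: the job done as asked, in the order asked, and still so for the second after the job is handed in, while the arm keeps its last pose, push and grip.
It also fails if it takes over 72 s, if anything falls off the work surface, if the arm or the gripper's body presses on something with over 40 N, if the wrist force passes 120 N, or if a joint passes its speed limit or range.

### The arm

A 6-joint arm with a two-finger parallel gripper is mounted at the origin on the work surface. World frame = base frame: x ahead of the robot, y to its left, z up, the work surface at z = 0. Lengths are in m, angles in rad, forces in N, time in s.
With the tool pointing down it reaches from about 0.25 to 0.85 m from the base axis. Payload 12.5 kg.
Tool frame: the origin (TCP) lies on the centre line of the jaws, within the pads' length; the fingertips stand 11 mm ahead of it and the grasp point (between the pads) lies 8 mm behind it; z points along the fingers, x is the direction in which the jaws open and shut, and the axes are right-handed (so a half turn about z gives the same grasp; the last joint's range is limited). The gripper opens to 93 mm and grips with 3 to 60 N. Pads are 15 mm wide; open, the fingers measure 128 mm over their backs; the gripper's body (75 mm by 188 mm) begins 65 mm behind the grasp point.
Start: joints at [1.165, 0.351, 1.652, -0, 1.139, -0.085], TCP at [0.173, 0.522, 0.23] pointing down, gripper open.
Joint ranges: [-2.75, 2.75], [-0.79, 2.1], [0.01, 2.65], [-1.57, 4.71], [0.07, 3.14], [-2.87, 2.87]. Speed limits (rad/s): [2.22, 2.22, 2.79, 3.14, 3.14, 3.14].

### API

Orientations are given as a unit quaternion [x, y, z, w].
In Python, from bench import bot gives the robot as it stands. The module is installed in compiled form; this text tells all that it offers.
- The arm moves only by the shell command python3 -m inch 'ROWS' [FORCE]. ROWS is JSON, a list that holds one entry, the list of rows, each a list of 7 numbers: the opening, from -1 (shut) to 1 (fully open), so that 0 is half open, then the shift along the tool's x, y, z in m, then the turn, a rotation vector about the tool's x, y, z in degrees. In form: [[[fingers, x, y, z, ax, ay, az], ...]]. A call has 1 to 8 rows; each row shifts and turns the commanded pose from where the row before left it, along the tool's axes as they then stand; what a row does not reach is not made up. A row lasts 1/10 s, in which the tool goes at most 50 mm and 8.59 degrees, less where a joint would pass 70% of its speed; a pose out of reach is approached as far as the arm can. A call is refused whole if a number of a shift passes 0.05 or a number of a turn 8.59, either way. A call with a gripper value outside its range is refused whole. The fingers move at their own pace and stop on an object; FORCE is the grip in N (left out, the last holds). Time passes only in rows, so rows that do not move let the fingers close. It gives the time, the measured TCP pose, the force and the opening at its end, in the units of the state.
- bot.get_obs(): the state, without advancing time (a new reading comes with each control period).
- bot.read_camera(name): name is "scene" or "top"; returns the picture (420x560x3 uint8, blue, green, red); there is no depth.
- bot.calibration(name): a dict with "mtx" (3x3 intrinsics, pixels), "dist" ([k1, k2, p1, p2, k3] as OpenCV has them; the pictures are not rectified), "eye" and "orientation" of the camera in the world. Camera axes: x right, y down, z forward; pixel columns grow to the right and rows downward; lengths in m; the calibration is good to about 2 mm. A picture is of the moment at which its call begins. calibration takes no time and is no camera call.
- bot.job_done(): hands the job in, once; it reports no verdict.
The state is a dict: "time_s": time; "joints": joint angles; "joint_vel": joint speeds; "tau": joint torques, N m; "position": TCP position; "tcp_rot": TCP orientation; "force": force on the tool from outside, world axes, zero at the start; "moment": the same for the moment, N m; "finger_gap": finger opening in m.
Only numpy, scipy, OpenCV 4.12 (cv2) and the standard library are available. Lean on these libraries where they do the work, as an engineer would, in place of code of your own. Each camera call takes 0.05 s, during which the arm holds its last target.

## Working session

There is one attempt and no reset: what is moved stays moved. The work goes in short steps, Python scripts to look and compute and a shell command to move; the robot and the scene stay as the last step left them, time stands still between calls to the robot, and variables do not carry over. Pictures are saved under pics/ and viewed, and the job is handed in when it is done.

```bash
mkdir -p pics
python3 - <<'E'
from bench import bot
import cv2
o=bot.get_obs(); print(o)
for n in("scene","top"):
    cv2.imwrite(f"pics/{n}0.png",bot.read_camera(n)); print(n,bot.calibration(n))
E
```

```text
{'time_s': 0.0, 'joints': array([ 1.16544987e+00,  3.51189345e-01,  1.65243461e+00, -1.37119258e-05,
        1.13912660e+00, -8.46374667e-02]), 'joint_vel': array([-1.14279414e-03,  1.49726879e-03, -1.86958343e-03,  1.01287628e-03,
       -9.85594808e-04,  2.88755475e-05]), 'tau': array([-1.75803751e-03, -4.97314239e+01, -2.85258919e+01,  6.97997119e-02,
        2.56473647e-02, -5.49052959e-05]), 'position': array([0.17324414, 0.52164022, 0.22912312]), 'tcp_rot': array([ 8.10935752e-01,  5.85134917e-01, -4.93246312e-04,  3.03198802e-04]), 'force': array([0.61633528, 0.42010631, 0.30489815]), 'moment': array([ 0.01612866,  0.01380502, -0.04683753]), 'finger_gap': 0.09303087135614117}
scene {'mtx': array([[465.14549665,   0.        , 280.09660004],
       [  0.        , 465.14549665, 205.58102686],
       [  0.        ,   0.        ,   1.        ]]), 'dist': array([-0.11963798,  0.        ,  0.        ,  0.        ,  0.        ]), 'eye': array([ 1.50734208, -0.68308149,  0.86110108]), 'orientation': array([ 0.78352174,  0.41664119, -0.20984555, -0.41044933])}
top {'mtx': array([[430.96428637,   0.        , 281.59141547],
       [  0.        , 430.96428637, 203.41065192],
       [  0.        ,   0.        ,   1.        ]]), 'dist': array([-0.07880932,  0.        ,  0.        ,  0.        ,  0.        ]), 'eye': array([ 4.52822222e-01, -8.63303967e-05,  1.15567739e+00]), 'orientation': array([-0.69817909,  0.7147828 , -0.02431773,  0.03225149])}
```

View pics/top0.png

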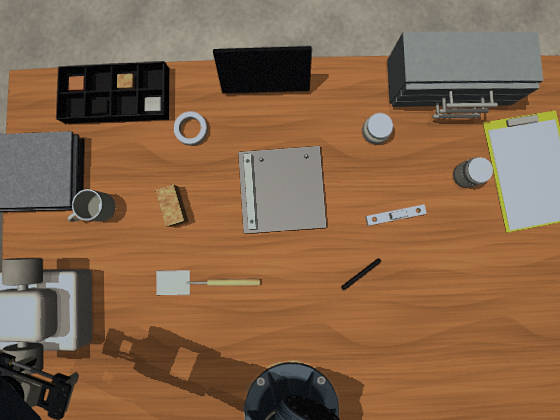

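View pics/scene0.png

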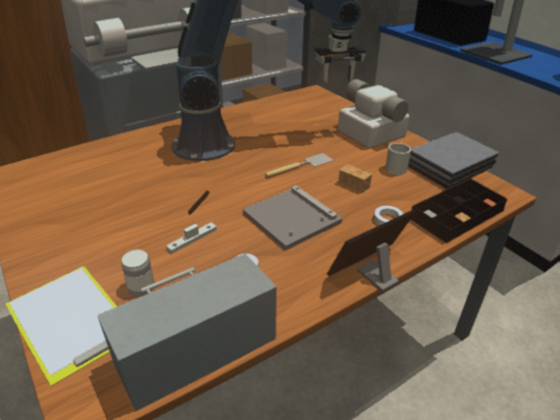

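The top view shows the bed at about (283,190), with its rail on the left (+y) and the dowels at the top at (262,160) and (306,156). The stop bar is at about (397,215) and the blank at about (171,205). I'll enlarge these for precise measurement.

```bash
cat > h.py <<'E'
import numpy as np, cv2
from bench import bot
from scipy.spatial.transform import Rotation as R
def ray(n,uv):
    c=bot.calibration(n)
    p=cv2.undistortPoints(np.array(uv,float).reshape(-1,1,2),c['mtx'],c['dist']).reshape(-1,2)
    d=R.from_quat(c['orientation']).apply(np.c_[p,np.ones(len(p))])
    return np.array(c['eye']),d
def onz(n,uv,z):
    e,d=ray(n,uv); return e+d*((z-e[2])/d[:,2])[:,None]
def proj(n,P):
    c=bot.calibration(n); r=R.from_quat(c['orientation']).inv()
    rv=r.as_rotvec(); t=-r.apply(c['eye'])
    return cv2.projectPoints(np.array(P,float).reshape(-1,1,3),rv,t,c['mtx'],c['dist'])[0].reshape(-1,2)
E
python3 - <<'E'
import cv2,numpy as np
t=cv2.imread('pics/top0.png');s=cv2.imread('pics/scene0.png')
def crop(im,x0,y0,w,h,k):return cv2.resize(im[y0:y0+h,x0:x0+w],None,fx=k,fy=k,interpolation=cv2.INTER_CUBIC)
cv2.imwrite('pics/a.png',crop(t,230,140,106,100,5))
cv2.imwrite('pics/b.png',np.hstack([crop(t,360,198,75,34,5),]))
cv2.imwrite('pics/c.png',crop(t,145,175,60,60,7))
cv2.imwrite('pics/d.png',crop(s,160,160,220,100,3.6))
E
```

```text
(no output)
```

View pics/a.png

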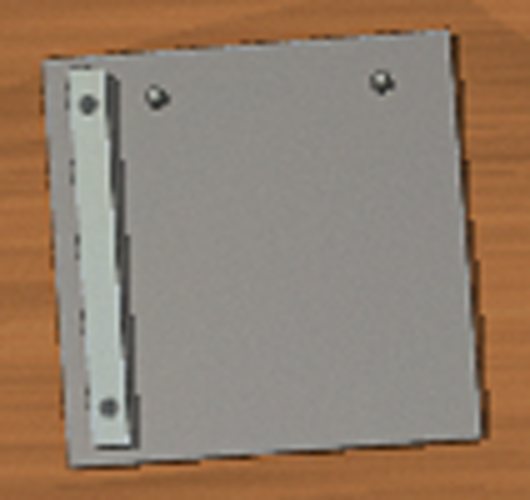

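View pics/b.png

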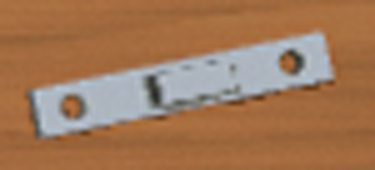

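View pics/c.png

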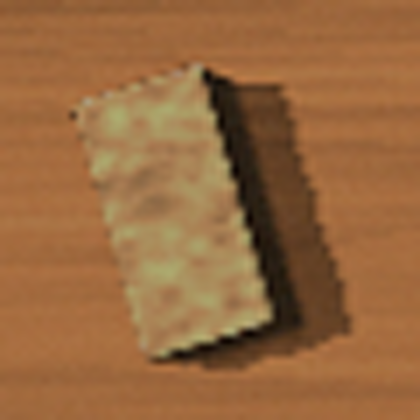

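View pics/d.png

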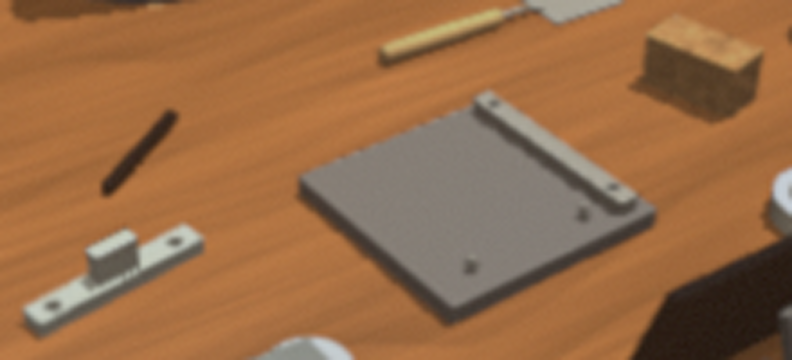

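Run:
```python
from h import *
t=cv2.imread('pics/top0.png'); hsv=cv2.cvtColor(t,cv2.COLOR_BGR2HSV)
def comp(mask,c,box):
    m=np.zeros_like(mask);x0,y0,x1,y1=box;m[y0:y1,x0:x1]=mask[y0:y1,x0:x1]
    cs,_=cv2.findContours(m,cv2.RETR_EXTERNAL,cv2.CHAIN_APPROX_NONE)
    return max(cs,key=cv2.contourArea)
def rect(ct,z,nm):
    P=onz('top',ct.reshape(-1,2),z)[:,:2]
    r=cv2.minAreaRect((P*1000).astype(np.float32)); print(nm,r)
    b=cv2.boxPoints(r); m=cv2.moments((P*1000).astype(np.float32).reshape(-1,1,2)); print('  centroid',m['m10']/m['m00'],m['m01']/m['m00'])
g=cv2.inRange(hsv,(0,0,95),(180,60,255))
rect(comp(g,0,(230,140,336,240)),.02,'bed')
rect(comp(g,0,(360,198,435,232)),.015,'bar')
ct=comp(cv2.inRange(hsv,(0,0,175),(180,255,255)),0,(238,148,262,236)); rect(ct,.035,'rail')
cork=cv2.inRange(hsv,(15,60,120),(30,170,255)); cork=cv2.morphologyEx(cork,cv2.MORPH_CLOSE,np.ones((3,3)))
rect(comp(cork,0,(145,175,205,235)),.055,'cork')
cv2.imwrite('pics/m0.png',np.hstack([cv2.resize(m[140:240,145:435],None,fx=2.6,fy=2.6) for m in(g|cork,)]))
# holes
gray=cv2.cvtColor(t,cv2.COLOR_BGR2GRAY)
for nm,box,thr,z in(('bar',(364,200,430,230),None,.015),):
    x0,y0,x1,y1=box
    hole=cv2.inRange(hsv,(0,70,0),(180,255,255))[y0:y1,x0:x1]
    n,l,s,c=cv2.connectedComponentsWithStats(hole)
    for i in range(1,n):
        if s[i,4]<60: uv=c[i]+[x0,y0]; print('hole',s[i],uv,onz('top',uv,z))
dm=cv2.inRange(gray,0,90)[150:170,250:320]
n,l,s,c=cv2.connectedComponentsWithStats(dm)
for i in range(1,n): print('dowel',s[i],c[i]+[250,150],onz('top',c[i]+[250,150],.025))
```

```text
bed ((582.7477416992188, 10.816253662109375), (218.18020629882812, 218.01800537109375), 2.8189029693603516)
  centroid 582.7089958873895 10.694847118238293
bar ((507.5144958496094, -291.0074462890625), (26.585683822631836, 161.0469207763672), 9.773762702941895)
  centroid 507.5399956624507 -291.37943619770977
rail ((578.1758422851562, 95.6446304321289), (196.7318878173828, 18.02748680114746), 2.875913381576538)
  centroid 578.4672778612675 95.70056993447294
cork ((544.5682373046875, 302.1983947753906), (99.50906372070312, 50.4468994140625), 15.843696594238281)
  centroid 544.431499640878 301.78835670103865
hole [52  8  3  5 11] [417. 210.] [[ 0.51819625 -0.34845809  0.015     ]]
hole [ 8 17  4  5 13] [373.76923077 218.84615385] [[ 0.49754732 -0.23168541  0.015     ]]
dowel [1 0 6 1 6] [253.5 150. ] [[0.68818885 0.08312285 0.025     ]]
dowel [ 1  5  3 15 37] [252.16216216 161.43243243] [[0.65742885 0.0871978  0.025     ]]
dowel [54  5  5  4 10] [306.2 156.4] [[ 0.66733513 -0.05668293  0.025     ]]
dowel [ 9  8  5  4 10] [261.3 159.7] [[0.66145673 0.06280392 0.025     ]]
```

View pics/m0.png

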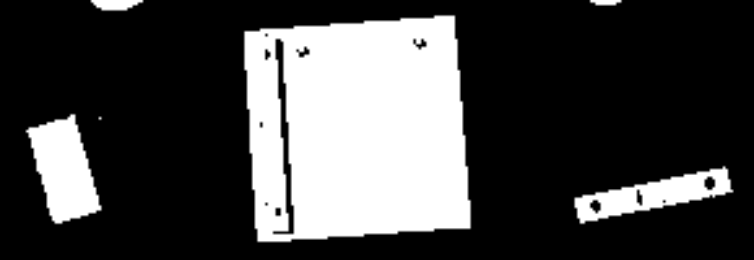

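```bash
cat >> h.py <<'E'
def st():
    o=bot.get_obs(); r=R.from_quat(o['tcp_rot']); M=r.as_matrix()
    return o,r,M
def plan(xyz,yaw):
    """remaining shift in tool axes (mm) and tool rotvec (deg) to TCP xyz, tool x at yaw deg, pointing down"""
    o,r,M=st(); a=np.radians(yaw)
    T=np.array([[np.cos(a),np.sin(a),0],[np.sin(a),-np.cos(a),0],[0,0,-1]])
    rv=np.degrees(R.from_matrix(M.T@T).as_rotvec())
    d=(np.array(xyz)-o['position'])*1000
    np.set_printoptions(precision=2,suppress=True)
    print('t',round(o['time_s'],2),'pos',o['position']*1000,'world d',d,'| rot',rv,'| shift now',M.T@d,'| shift after rot',T.T@d,'| F',o['force'],'Mo',o['moment'],'gap',o['finger_gap']*1000,'yaw',np.degrees(np.arctan2(M[1,0],M[0,0])))
BED=np.array([.5827,.0108]); BY=2.85
def bed(x,y):
    a=np.radians(BY); return BED+np.array([[np.cos(a),-np.sin(a)],[np.sin(a),np.cos(a)]])@[x,y]
E
python3 - <<'E'
from h import *
plan([.5076,-.2909,.15],9.9)
E
```

```text
t 0.1 pos [173.27 521.69 229.15] world d [ 334.33 -812.59  -79.15] | rot [ 0.03  0.06 61.72] | shift now [-665.64  573.5    79.77] | shift after rot [189.64 857.97  79.15] | F [-0.54  0.61  0.33] Mo [0.04 0.01 0.01] gap 92.80061983874161 yaw 71.62061267859275
```

```bash
python3 -m inch '[[[0.2,-0.034,0.029,0,0,0,7.7],[0.2,-0.030,0.034,0,0,0,7.7],[0.2,-0.025,0.037,0,0,0,7.7],[0.2,-0.020,0.040,0,0,0,7.7],[0.2,-0.014,0.043,0,0,0,7.7],[0.2,-0.008,0.044,0,0,0,7.7],[0.2,-0.002,0.045,0,0,0,7.7],[0.2,0.004,0.045,0,0,0,7.7]]]' 20
python3 - <<'E'
from h import *
plan([.5076,-.2909,.15],9.9)
E
```

```text
time_s: 0.9
position: [0.3111, 0.1881, 0.2296]
tcp_rot: [0.996, 0.085, 0.0, -0.0]
force: [1.3, 0.5, 0.8]
finger_gap: 0.0558
t 0.9 pos [311.15 188.06 229.64] world d [ 196.45 -478.96  -79.64] | rot [-0.   -0.01 -0.17] | shift now [112.69 505.27  79.65] | shift after rot [111.18 505.61  79.64] | F [1.34 0.48 0.79] Mo [-0.02  0.06 -0.04] gap 55.75916175890283 yaw 9.727617944474817
```

```bash
python3 -m inch '[[[0.2,0.010,0.045,0.002,0,0,0],[0.2,0.010,0.045,0.002,0,0,0],[0.2,0.010,0.045,0.005,0,0,0],[0.2,0.010,0.045,0.007,0,0,0],[0.2,0.010,0.045,0.007,0,0,0],[0.2,0.010,0.045,0.007,0,0,0],[0.2,0.010,0.045,0.007,0,0,0],[0.2,0.010,0.045,0.007,0,0,0]]]'
python3 -m inch '[[[0.2,0.010,0.045,0.007,0,0,0],[0.2,0.010,0.045,0.008,0,0,0],[0.2,0.010,0.045,0.010,0,0,0],[0.2,0.003,0.010,0.010,0,0,0],[0.2,0,0,0,0,0,-0.2],[0.2,0,0,0,0,0,0]]]'
python3 - <<'E'
from h import *
plan([.5076,-.2909,.15],9.9)
plan([.5076,-.2909,.030],9.9)
E
```

```text
time_s: 1.7
position: [0.4526, -0.1529, 0.1852]
tcp_rot: [0.996, 0.087, -0.0, -0.0]
force: [0.2, 0.5, 0.1]
finger_gap: 0.0556
time_s: 2.3
position: [0.5096, -0.2868, 0.1504]
tcp_rot: [0.996, 0.089, -0.001, -0.001]
force: [0.3, 0.2, 0.4]
finger_gap: 0.0558
t 2.3 pos [ 509.62 -286.82  150.38] world d [-2.02 -4.08 -0.38] | rot [-0.07  0.06  0.35] | shift now [-2.71  3.66  0.38] | shift after rot [-2.69  3.68  0.38] | F [0.27 0.16 0.36] Mo [-0.09  0.05 -0.04] gap 55.75530202227773 yaw 10.248450052421216
t 2.3 pos [ 509.62 -286.82  150.38] world d [  -2.02   -4.08 -120.38] | rot [-0.07  0.06  0.35] | shift now [ -2.6    3.8  120.38] | shift after rot [ -2.69   3.68 120.38] | F [0.27 0.16 0.36] Mo [-0.09  0.05 -0.04] gap 55.75530202227773 yaw 10.248450052421216
```

```bash
python3 -m inch '[[[0.2,-0.003,0.004,0.030,0,0,0.3],[0.2,0,0,0.03,0,0,0],[0.2,0,0,0.03,0,0,0],[0.2,0,0,0.015,0,0,0],[0.2,0,0,0.012,0,0,0],[0.2,0,0,0.003,0,0,0],[0.2,0,0,0,0,0,0]]]'
python3 - <<'E'
from h import *
plan([.5076,-.2909,.030],9.9)
cv2.imwrite('pics/g1.png',cv2.resize(bot.read_camera('scene')[180:300,110:270],None,fx=5,fy=5))
E
```

```text
time_s: 3.0
position: [0.5082, -0.2923, 0.0313]
tcp_rot: [0.996, 0.087, 0.0, 0.0]
force: [-0.2, -0.4, 0.2]
finger_gap: 0.0559
t 3.0 pos [ 508.22 -292.33   31.28] world d [-0.62  1.43 -1.28] | rot [ 0.03 -0.03  0.04] | shift now [-0.37 -1.52  1.27] | shift after rot [-0.37 -1.52  1.28] | F [-0.24 -0.37  0.21] Mo [-0.02  0.08  0.01] gap 55.90666116618962 yaw 9.939619400937415
```

View pics/g1.png

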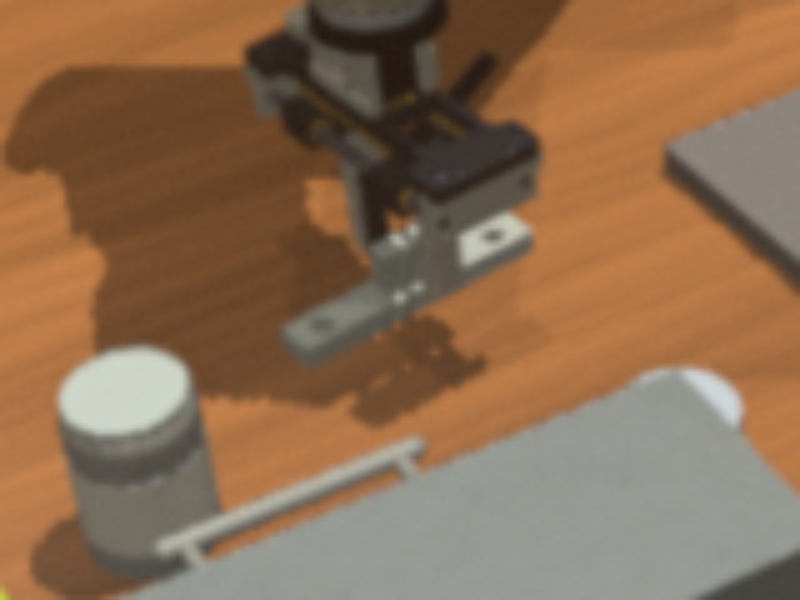

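The fingers straddle the tab, with the front finger near (440,240) in the crop, so I'm closing.

```bash
python3 -m inch '[[[0.2,0,-0.0015,0,0,0,0],[-1,0,0,0,0,0,0],[-1,0,0,0,0,0,0],[-1,0,0,0,0,0,0],[-1,0,0,0,0,0,0],[-1,0,0,0,0,0,0],[-1,0,0,0,0,0,0]]]' 40
python3 - <<'E'
from h import *
plan([.5076,-.2909,.030],9.9)
E
```

```text
time_s: 3.75
position: [0.5075, -0.2909, 0.0306]
tcp_rot: [0.996, 0.086, -0.0, -0.0]
force: [-1.3, -0.3, -0.8]
finger_gap: 0.0158
t 3.75 pos [ 507.54 -290.91   30.59] world d [ 0.06  0.01 -0.59] | rot [-0.01  0.01  0.02] | shift now [0.06 0.   0.59] | shift after rot [0.06 0.   0.59] | F [-1.3  -0.33 -0.76] Mo [-0.05  0.24 -0.01] gap 15.778466908283548 yaw 9.917809723472036
```

```bash
python3 -m inch '[[[-1,0,0,-0.020,0,0,0],[-1,0,0,-0.040,0,0,0],[-1,0,0,-0.040,0,0,0],[-1,0,0,0,0,0,3.5],[-1,0,0,0,0,0,3.5],[-1,0,0,0,0,0,0]]]'
python3 - <<'E'
from h import *
s=bed(83,-10);print(s)
plan([*s,.13],BY)
E
```

```text
time_s: 4.35
position: [0.5074, -0.2907, 0.1305]
tcp_rot: [1.0, 0.025, -0.0, -0.0]
force: [-1.3, 1.3, -2.7]
finger_gap: 0.0162
[83.97725333 -5.84995724]
t 4.35 pos [ 507.42 -290.74  130.48] world d [83469.84 -5559.22    -0.48] | rot [-0.02  0.02  0.02] | shift now [83087.42  9726.14   -30.56] | shift after rot [83090.18  9702.58     0.48] | F [-1.31  1.26 -2.75] Mo [-0.02  0.06 -0.07] gap 16.245655762279206 yaw 2.8662542165583473
```

```bash
sed -i 's/@\[x,y\]/@[x\/1000,y\/1000]/' h.py
python3 - <<'E'
from h import *
s=bed(83,-10);print(s)
plan([*s,.13],BY)
E
```

```text
[0.66609455 0.00493924]
t 4.35 pos [ 507.42 -290.74  130.48] world d [158.68 295.68  -0.48] | rot [-0.02  0.02  0.02] | shift now [ 173.27 -287.38    0.5 ] | shift after rot [ 173.18 -287.42    0.48] | F [-1.31  1.26 -2.75] Mo [-0.02  0.06 -0.07] gap 16.245655762279206 yaw 2.8662542165583473
```

```bash
python3 -m inch '[[[-1,0.0217,-0.036,0,0,0,0],[-1,0.0217,-0.036,0,0,0,0],[-1,0.0217,-0.036,0,0,0,0],[-1,0.0217,-0.036,0,0,0,0],[-1,0.0217,-0.036,0,0,0,0],[-1,0.0217,-0.036,0,0,0,0],[-1,0.0217,-0.036,0,0,0,0],[-1,0.0217,-0.036,0,0,0,0]]]'
python3 -m inch '[[[-1,0,0,0.03,0,0,0],[-1,0,0,0.02,0,0,0],[-1,0,0,0,0,0,0],[-1,0,0,0,0,0,0]]]'
python3 - <<'E'
from h import *
s=bed(83,-10)
for n in('top','scene'): cv2.imwrite(f'pics/s1{n}.png',bot.read_camera(n))
plan([*s,.08],BY)
t=cv2.imread('pics/s1top.png');s=cv2.imread('pics/s1scene.png')
cv2.imwrite('pics/s1.png',np.vstack([cv2.resize(t[130:180,220:350],(780,300),interpolation=cv2.INTER_CUBIC),cv2.resize(s[190:250,230:386],(780,300),interpolation=cv2.INTER_CUBIC)]))
E
```

```text
time_s: 5.15
position: [0.6666, 0.0073, 0.13]
tcp_rot: [1.0, 0.027, -0.001, -0.0]
force: [0.6, -1.0, -3.2]
finger_gap: 0.0157
time_s: 5.55
position: [0.6663, 0.0054, 0.0807]
tcp_rot: [1.0, 0.026, -0.0, -0.0]
force: [-0.5, -0.4, -1.9]
finger_gap: 0.0158
t 5.65 pos [666.99   5.28  81.95] world d [-0.89 -0.34 -1.95] | rot [ 0.01 -0.1   0.08] | shift now [-0.91  0.29  1.95] | shift after rot [-0.91  0.3   1.95] | F [ 0.74 -0.63 -1.84] Mo [-0.12  0.06 -0.01] gap 15.59577407849109 yaw 2.9294055457311123
```

View pics/s1.png

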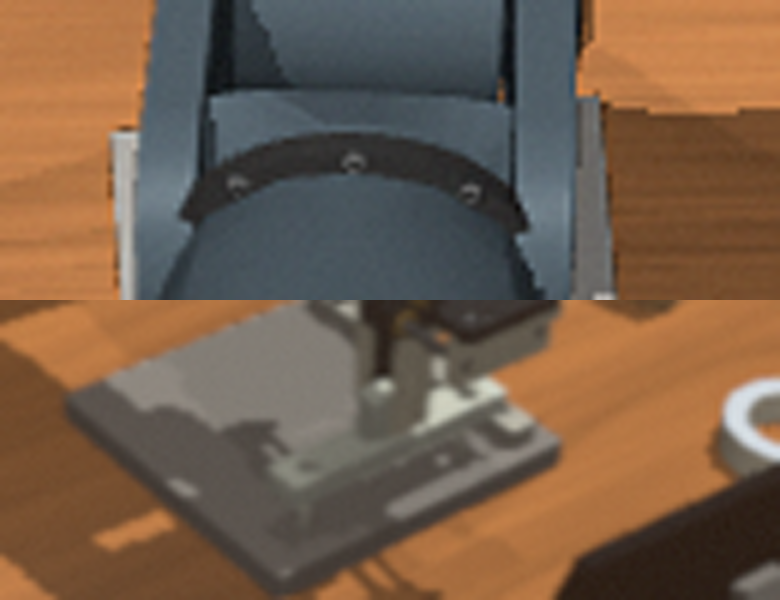

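Run:
```python
from h import *
s=cv2.imread('pics/scene0.png')
for y in(50,-70):
    b=bed(83,y); print('dowel',y,b,proj('scene',[[*b,.02],[*b,.034]]).round(1).tolist(), proj('top',[[*b,.02],[*b,.034]]).round(1).tolist())
cr=lambda im,u,v,w,h,k:cv2.resize(im[v-h:v+h,u-w:u+w],None,fx=k,fy=k,interpolation=cv2.INTER_CUBIC)
cv2.imwrite('pics/dz.png',np.hstack([cr(s,291,234,12,12,16),cr(s,322,219,12,12,16)]))
s1=cv2.imread('pics/s1scene.png'); cv2.imwrite('pics/dz1.png',cv2.resize(s1[195:255,275:345],None,fx=11,fy=10,interpolation=cv2.INTER_CUBIC))
o=bot.get_obs()
P=np.array([.6667,.0053]); a=np.radians(2.9)
for dy in(.06,-.06):
    q=P+dy*np.array([-np.sin(a),np.cos(a)]); print('hole',dy,proj('scene',[[*q,.081-.0306+.015]]))
```

```text
dowel 50 [0.66311127 0.06486503] [[323.0, 220.9], [323.3, 217.1]] [[260.6, 159.4], [260.3, 158.5]]
dowel -70 [ 0.66907784 -0.05498654] [[291.8, 235.7], [292.0, 231.9]] [[305.5, 156.1], [305.7, 155.1]]
hole 0.06 [[324.23255355 208.64129522]]
hole -0.06 [[292.502584   223.21723212]]
```

View pics/dz.png

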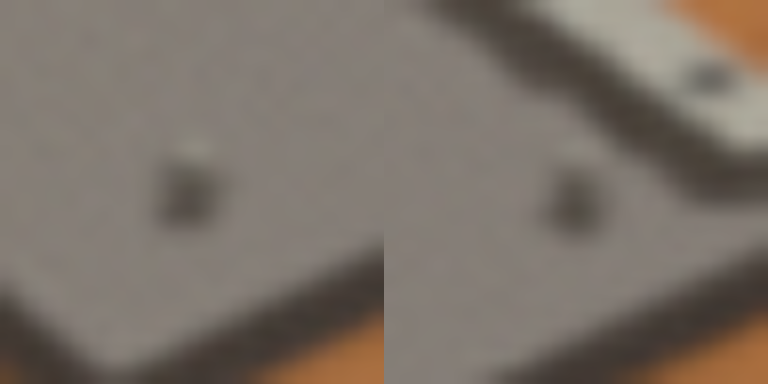

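View pics/dz1.png

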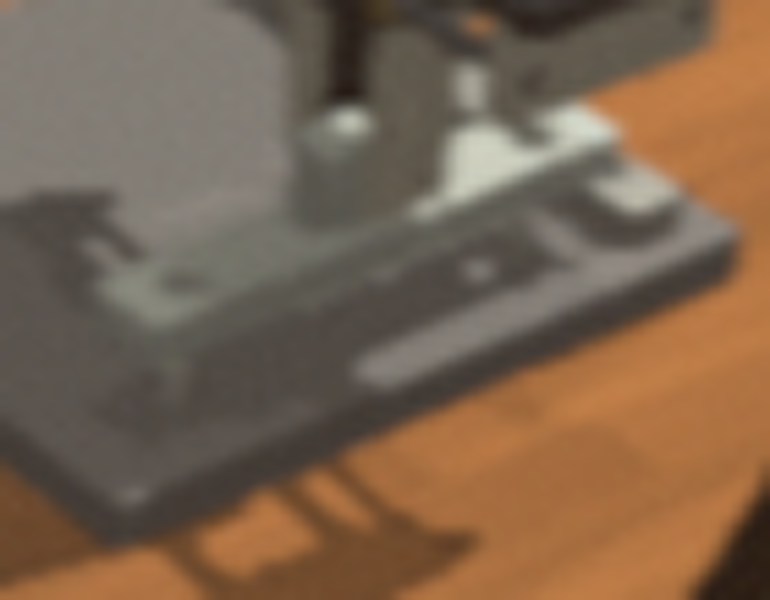

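The hole at (291.0,222.5) in the scene view agrees with the dowel, using the same scene-camera offset, to about 1 mm. I'm lowering while watching the force.

```bash
python3 -m inch '[[[-1,-0.0009,0.0003,0.010,0,0,0.1],[-1,0,0,0.004,0,0,0],[-1,0,0,0.002,0,0,0],[-1,0,0,0.002,0,0,0],[-1,0,0,0.002,0,0,0]]]'
python3 - <<'E'
from h import *
plan([*bed(83,-10),.0506],BY)
E
```

```text
time_s: 6.15
position: [0.6655, 0.0052, 0.0606]
tcp_rot: [1.0, 0.025, 0.0, 0.0]
force: [-0.2, 0.9, -2.8]
finger_gap: 0.0161
t 6.15 pos [665.54   5.23  60.61] world d [  0.55  -0.29 -10.01] | rot [ 0.   -0.01 -0.03] | shift now [ 0.54  0.31 10.01] | shift after rot [ 0.54  0.31 10.01] | F [-0.23  0.95 -2.82] Mo [-0.08  0.08 -0.06] gap 16.10798982457361 yaw 2.8225322121633427
```

```bash
python3 -m inch '[[[-1,0.0003,0.0003,0.002,0,0,0],[-1,0,0,0.002,0,0,0],[-1,0,0,0.002,0,0,0],[-1,0,0,0,0,0,0]]]'
python3 - <<'E'
from h import *
plan([*bed(83,-10),.0506],BY)
E
```

```text
time_s: 6.55
position: [0.6656, 0.0049, 0.0543]
tcp_rot: [1.0, 0.025, -0.0, -0.0]
force: [-0.9, -0.0, -2.7]
finger_gap: 0.0157
t 6.55 pos [665.6    4.94  54.28] world d [ 0.49  0.   -3.68] | rot [-0.    0.03 -0.03] | shift now [0.49 0.02 3.68] | shift after rot [0.49 0.02 3.68] | F [-0.9  -0.01 -2.71] Mo [-0.06  0.1   0.01] gap 15.694315172125876 yaw 2.8166192841632367
```

```bash
python3 -m inch '[[[-1,0.0003,0,0.002,0,0,0],[-1,0,0,0.001,0,0,0],[-1,0,0,0.001,0,0,0],[-1,0,0,0.0005,0,0,0],[-1,0,0,0,0,0,0]]]'
python3 - <<'E'
from h import *
plan([*bed(83,-10),.0506],BY)
E
```

```text
time_s: 7.05
position: [0.6661, 0.005, 0.0506]
tcp_rot: [1.0, 0.025, 0.0, 0.0]
force: [-3.0, -0.0, 3.7]
finger_gap: 0.0152
t 7.05 pos [666.11   4.96  50.63] world d [-0.01 -0.02 -0.03] | rot [ 0.   -0.01 -0.03] | shift now [-0.01  0.02  0.03] | shift after rot [-0.01  0.02  0.03] | F [-3.04 -0.01  3.73] Mo [-0.06  0.68 -0.03] gap 15.225036937582335 yaw 2.819753938377848
```

The bar is seated: TCP z is 50.6 mm as predicted, with upward contact force. Now release and rise.

```bash
python3 -m inch '[[[-0.3,0,0,0,0,0,0],[-0.3,0,0,0,0,0,0],[-0.3,0,0,0,0,0,0],[-0.2,0,0,-0.02,0,0,0],[0,0,0,-0.04,0,0,0],[0.6,0,0,-0.05,0,0,0],[1,0,0,-0.05,0,0,0]]]'
python3 - <<'E'
from h import *
y=15.84+90
g=[.5445,.302]
print(y); plan([*g,.20],y)
E
```

```text
time_s: 7.75
position: [0.6658, 0.005, 0.2117]
tcp_rot: [1.0, 0.025, -0.0, -0.0]
force: [0.1, 0.1, 0.5]
finger_gap: 0.0565
105.84
t 7.75 pos [665.76   4.98 211.68] world d [-121.26  297.02  -11.68] | rot [  -0.03    0.02 -103.02] | shift now [-106.5  -302.62   11.76] | shift after rot [318.84 -35.58  11.68] | F [0.13 0.09 0.46] Mo [-0.12  0.   -0.04] gap 56.483429189279036 yaw 2.8186033772143975
```

```bash
python3 -m inch '[[[1,-0.0089,-0.0252,0,0,0,-8.5],[1,-0.005,-0.0262,0,0,0,-8.5],[1,-0.0011,-0.0267,0,0,0,-8.5],[1,0.0028,-0.0265,0,0,0,-8.5],[1,0.0067,-0.0258,0,0,0,-8.5],[1,0.0105,-0.0246,0,0,0,-8.5],[1,0.014,-0.0227,0,0,0,-8.5],[1,0.0172,-0.0204,0,0,0,-8.5]]]'
python3 -m inch '[[[1,0.02,-0.0177,0,0,0,-8.5],[1,0.0224,-0.0145,0,0,0,-8.5],[1,0.0243,-0.011,0,0,0,-8.5],[1,0.0257,-0.0073,0,0,0,-8.5],[1,0,0,0,0,0,0],[1,0,0,0,0,0,0]]]'
python3 - <<'E'
from h import *
cv2.imwrite('pics/t2.png',bot.read_camera('scene'))
plan([.5445,.302,.12],105.84)
E
```

```text
time_s: 8.55
position: [0.585, 0.2036, 0.2102]
tcp_rot: [0.813, 0.582, 0.0, 0.0]
force: [-0.3, -0.3, 0.2]
finger_gap: 0.0928
time_s: 9.15
position: [0.5449, 0.3015, 0.2101]
tcp_rot: [0.611, 0.792, -0.0, 0.0]
force: [-0.4, 0.4, -0.4]
finger_gap: 0.0926
t 9.2 pos [545.22 301.01 210.11] world d [ -0.72   0.99 -90.11] | rot [ 0.01  0.01 -1.16] | shift now [ 1.16 -0.45 90.11] | shift after rot [ 1.15 -0.42 90.11] | F [-0.45  0.44 -0.57] Mo [ 0.03 -0.05  0.02] gap 92.98830712441297 yaw 104.67837584509529
```

View pics/t2.png

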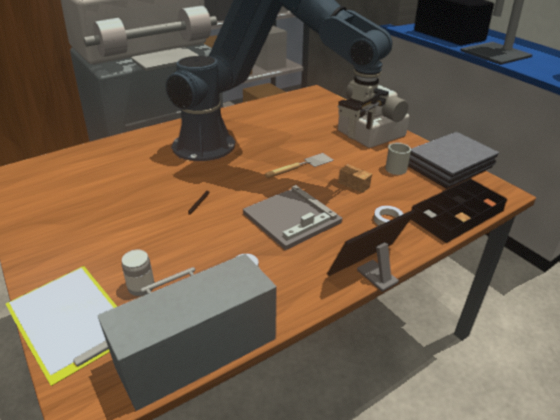

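The scene view shows the bar lying flat on the dowels at about (308,222), and the gripper over the blank. Descending to grasp.

```bash
python3 -m inch '[[[1,0.0011,-0.0005,0.04,0,0,-1.15],[1,0,0,0.05,0,0,0],[1,0,0,0.05,0,0,0],[1,0,0,0.025,0,0,0],[1,0,0,0.010,0,0,0],[1,0,0,0.002,0,0,0],[1,0,0,0,0,0,0]]]'
python3 - <<'E'
from h import *
plan([.5445,.302,.033],105.84)
E
```

```text
time_s: 9.9
position: [0.5452, 0.3024, 0.0344]
tcp_rot: [0.602, 0.798, 0.001, 0.0]
force: [-0.0, 0.1, 0.4]
finger_gap: 0.0927
t 9.9 pos [545.18 302.37  34.42] world d [-0.68 -0.37 -1.42] | rot [ 0.11 -0.01  0.06] | shift now [-0.17 -0.76  1.42] | shift after rot [-0.17 -0.75  1.42] | F [-0.01  0.13  0.4 ] Mo [ 0.05  0.05 -0.02] gap 92.7418545500457 yaw 105.90492883006857
```

```bash
python3 -m inch '[[[-1,0,-0.0007,0,0,0,0],[-1,0,0,0,0,0,0],[-1,0,0,0,0,0,0],[-1,0,0,0,0,0,0],[-1,0,0,0,0,0,0],[-1,0,0,0,0,0,0],[-1,0,0,0,0,0,0]]]' 55
python3 - <<'E'
from h import *
plan([.5445,.302,.033],105.84)
E
```

```text
time_s: 10.6
position: [0.5435, 0.3023, 0.0332]
tcp_rot: [0.602, 0.798, 0.0, -0.0]
force: [-0.9, 0.7, 1.5]
finger_gap: 0.05
t 10.6 pos [543.55 302.34  33.22] world d [ 0.95 -0.34 -0.22] | rot [ 0.01 -0.01  0.13] | shift now [-0.59  0.82  0.22] | shift after rot [-0.59  0.82  0.22] | F [-0.89  0.69  1.51] Mo [0.12 0.09 0.08] gap 49.980452082279655 yaw 105.96770605625574
```

```bash
python3 -m inch '[[[-1,0,0,-0.02,0,0,0],[-1,0,0,-0.04,0,0,0],[-1,0,0,-0.04,0,0,0],[-1,0,0,0,0,0,6.5],[-1,0,0,0,0,0,6.5],[-1,0,0,0,0,0,0]]]'
python3 - <<'E'
from h import *
plan([*bed(9,38),.10],BY+90)
E
```

```text
time_s: 11.2
position: [0.5434, 0.3021, 0.1331]
tcp_rot: [0.689, 0.725, -0.0, -0.0]
force: [-0.2, 0.0, -1.7]
finger_gap: 0.0495
t 11.2 pos [543.39 302.13 133.11] world d [  46.41 -252.93  -33.11] | rot [-0.01  0.01  0.02] | shift now [-254.94   33.69   33.14] | shift after rot [-254.93   33.78   33.11] | F [-0.21  0.02 -1.68] Mo [ 0.04  0.05 -0.03] gap 49.490747249549706 yaw 92.87197250081182
```

```bash
python3 -m inch '[[[-1,-0.036,0.005,0,0,0,0],[-1,-0.036,0.005,0,0,0,0],[-1,-0.037,0.005,0,0,0,0],[-1,-0.036,0.005,0,0,0,0],[-1,-0.037,0.005,0,0,0,0],[-1,-0.037,0.005,0,0,0,0],[-1,-0.036,0.004,0,0,0,0],[-1,0,0,0.030,0,0,0]]]'
python3 -m inch '[[[-1,0,0,0.02,0,0,0],[-1,0,0,0,0,0,0]]]'
python3 - <<'E'
from h import *
s=bot.read_camera('scene');cv2.imwrite('pics/p1.png',cv2.resize(s[130:260,230:390],None,fx=4.8,fy=4.5,interpolation=cv2.INTER_CUBIC))
plan([*bed(9,38),.0532],BY+90)
E
```

```text
time_s: 12.0
position: [0.5934, 0.0456, 0.1056]
tcp_rot: [0.688, 0.725, 0.002, 0.003]
force: [-0.2, 0.5, -1.7]
finger_gap: 0.0497
time_s: 12.2
position: [0.5889, 0.049, 0.0804]
tcp_rot: [0.688, 0.726, -0.002, -0.002]
force: [-1.0, 0.1, -1.2]
finger_gap: 0.0495
t 12.25 pos [589.91  49.27  82.09] world d [ -0.11  -0.07 -28.89] | rot [-0.16 -0.01  0.25] | shift now [-0.07 -0.03 28.89] | shift after rot [-0.06 -0.11 28.89] | F [ 0.28  0.66 -1.5 ] Mo [ 0.07 -0.02  0.04] gap 49.86044977678816 yaw 93.10051997887876
```

View pics/p1.png

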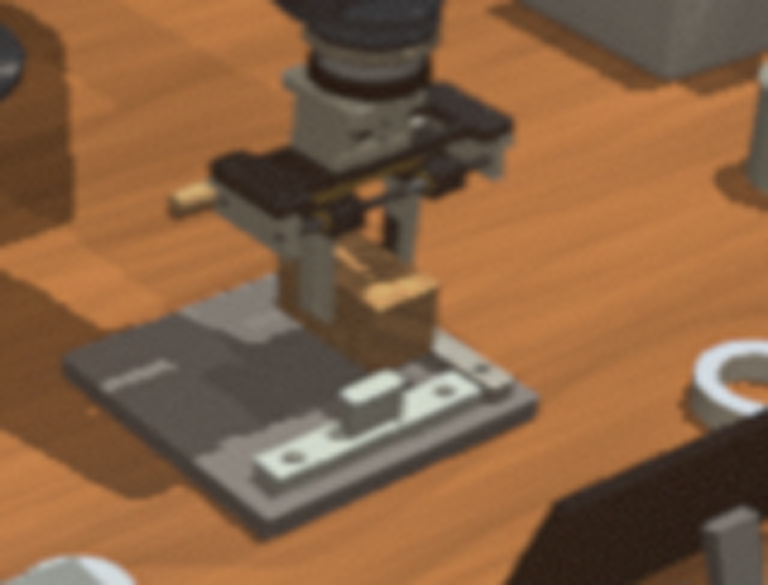

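The bar lies flat at about (365,420) in the crop with its holes on the dowels, and the blank hovers inside the corner clear of rail and bar. Lowering.

```bash
python3 -m inch '[[[-1,0,0,0.015,0,0,0.2],[-1,0,0,0.008,0,0,0],[-1,0,0,0.002,0,0,0],[-1,0,0,0.001,0,0,0],[-1,0,0,0,0,0,0]]]'
python3 - <<'E'
from h import *
plan([*bed(9,38),.0532],BY+90)
E
```

```text
time_s: 12.75
position: [0.5909, 0.0494, 0.0574]
tcp_rot: [0.69, 0.724, 0.0, 0.0]
force: [-0.5, 0.2, -1.7]
finger_gap: 0.0498
t 12.75 pos [590.87  49.41  57.38] world d [-1.07 -0.21 -4.18] | rot [ 0.02  0.   -0.06] | shift now [-0.16 -1.08  4.18] | shift after rot [-0.15 -1.08  4.18] | F [-0.5   0.18 -1.67] Mo [ 0.    0.04 -0.01] gap 49.761927369022054 yaw 92.78544782055744
```

```bash
python3 -m inch '[[[-1,0,0,0.003,0,0,-0.05],[-1,0,0,0.001,0,0,0],[-1,0,0,0.0005,0,0,0],[-1,0,0,0,0,0,0],[-1,0,0,0,0,0,0]]]'
python3 - <<'E'
from h import *
plan([*bed(9,38),.0532],BY+90)
E
```

```text
time_s: 13.25
position: [0.5908, 0.0493, 0.0532]
tcp_rot: [0.689, 0.724, 0.0, 0.0]
force: [-2.8, -0.7, 6.1]
finger_gap: 0.0496
t 13.25 pos [590.77  49.35  53.18] world d [-0.97 -0.15  0.02] | rot [ 0.01  0.   -0.03] | shift now [-0.1  -0.98 -0.02] | shift after rot [-0.1  -0.98 -0.02] | F [-2.75 -0.66  6.11] Mo [0.02 0.48 0.01] gap 49.55987863356156 yaw 92.82320599823939
```

```bash
python3 -m inch '[[[-1,0.003,0,-0.0003,0,0,0],[-1,0.003,0,0,0,0,0],[-1,0.003,0,0,0,0,0],[-1,0.001,0,0,0,0,0],[-1,0,0,0,0,0,0]]]'
python3 - <<'E'
from h import *
plan([*bed(9,49),.0532],BY+90)
E
```

```text
time_s: 13.75
position: [0.5905, 0.0596, 0.0532]
tcp_rot: [0.689, 0.724, 0.0, 0.0]
force: [-0.2, 0.7, 4.2]
finger_gap: 0.0496
t 13.75 pos [590.49  59.64  53.19] world d [-1.23  0.55  0.01] | rot [ 0.04 -0.01 -0.02] | shift now [ 0.61 -1.2  -0.01] | shift after rot [ 0.61 -1.2  -0.01] | F [-0.18  0.74  4.24] Mo [0.07 0.01 0.02] gap 49.552213342483824 yaw 92.83291655030682
```

```bash
python3 -m inch '[[[-1,0.0005,0,0,0,0,0],[-1,0.0005,0,0,0,0,0],[-1,0,0,0,0,0,0]]]'
python3 -m inch '[[[-1,0.0005,0,0,0,0,0],[-1,0,0,0,0,0,0]]]'
python3 -m inch '[[[-1,0.0005,0,0,0,0,0],[-1,0,0,0,0,0,0]]]'
```

```text
time_s: 14.05
position: [0.5904, 0.0601, 0.0532]
tcp_rot: [0.69, 0.724, 0.0, 0.0]
force: [0.2, -2.8, 6.2]
finger_gap: 0.0495
time_s: 14.25
position: [0.5904, 0.0605, 0.0532]
tcp_rot: [0.69, 0.724, 0.0, 0.0]
force: [1.1, -4.6, 4.7]
finger_gap: 0.0501
time_s: 14.45
position: [0.5904, 0.0611, 0.0532]
tcp_rot: [0.69, 0.724, 0.0, 0.0]
force: [0.0, -3.2, 5.2]
finger_gap: 0.0496
```

```bash
python3 -m inch '[[[-1,0.0005,0,-0.0002,0,0,0],[-1,0,0,0,0,0,0]]]'
python3 -m inch '[[[-1,0.0005,0,0,0,0,0],[-1,0,0,0,0,0,0]]]'
python3 -m inch '[[[-1,0.0005,0,0,0,0,0],[-1,0,0,0,0,0,0]]]'
python3 - <<'E'
from h import *
plan([*bed(9,49),.0532],BY+90)
E
```

```text
time_s: 14.65
position: [0.5902, 0.0617, 0.0532]
tcp_rot: [0.69, 0.724, 0.0, 0.0]
force: [1.1, -2.3, 4.1]
finger_gap: 0.0498
time_s: 14.85
position: [0.5901, 0.0621, 0.0532]
tcp_rot: [0.689, 0.724, -0.0, 0.0]
force: [0.5, -4.9, 4.7]
finger_gap: 0.0497
time_s: 15.05
position: [0.5901, 0.0622, 0.0532]
tcp_rot: [0.689, 0.724, -0.0, 0.0]
force: [-0.3, -7.9, 4.3]
finger_gap: 0.0495
t 15.05 pos [590.1   62.18  53.2 ] world d [-0.85 -2.    0.  ] | rot [ 0.    0.05 -0.03] | shift now [-1.95 -0.95 -0.  ] | shift after rot [-1.95 -0.95 -0.  ] | F [-0.28 -7.91  4.25] Mo [-1.38 -0.09 -0.09] gap 49.507116457080684 yaw 92.8235790074767
```

Contact with the rail is made. Now I slide along it towards the bar.

```bash
python3 -m inch '[[[-1,0,0.001,0,0,0,0],[-1,0,0.002,0,0,0,0],[-1,0,0.002,0,0,0,0],[-1,0,0.001,0,0,0,0],[-1,0,0,0,0,0,0]]]'
python3 - <<'E'
from h import *
plan([*bed(19,51),.0532],BY+90)
E
```

```text
time_s: 15.55
position: [0.5944, 0.0624, 0.0533]
tcp_rot: [0.689, 0.724, -0.002, -0.001]
force: [-10.2, -8.7, 15.0]
finger_gap: 0.0494
t 15.55 pos [594.39  62.39  53.28] world d [ 4.75  0.29 -0.08] | rot [-0.24  0.05 -0.02] | shift now [0.05 4.76 0.06] | shift after rot [0.05 4.76 0.08] | F [-10.19  -8.75  14.97] Mo [-1.45  1.55 -0.04] gap 49.447742620435974 yaw 92.8264230497867
```

```bash
python3 -m inch '[[[-1,0,0,-0.0004,0,0,0],[-1,0,0,0,0,0,0]]]'
python3 - <<'E'
from h import *
plan([*bed(19,51),.0532],BY+90)
E
```

```text
time_s: 15.75
position: [0.5944, 0.0624, 0.0533]
tcp_rot: [0.689, 0.724, -0.002, -0.001]
force: [-9.2, -7.8, 10.4]
finger_gap: 0.0501
t 15.75 pos [594.42  62.39  53.3 ] world d [ 4.72  0.29 -0.1 ] | rot [-0.23  0.05 -0.02] | shift now [0.06 4.73 0.08] | shift after rot [0.06 4.73 0.1 ] | F [-9.23 -7.81 10.35] Mo [-1.54  1.18  0.01] gap 50.1070604196085 yaw 92.8293314517157
```

```bash
python3 -m inch '[[[-1,0,0,-0.0004,0,0,0],[-1,0,0,0,0,0,0]]]'
python3 -m inch '[[[-1,0,0.0005,0,0,0,0],[-1,0,0.0005,0,0,0,0],[-1,0,0,0,0,0,0]]]'
python3 - <<'E'
from h import *
plan([*bed(19,51),.0532],BY+90)
E
```

```text
time_s: 15.95
position: [0.5945, 0.0624, 0.0533]
tcp_rot: [0.689, 0.724, -0.002, -0.001]
force: [-6.7, -8.4, 5.1]
finger_gap: 0.0495
time_s: 16.25
position: [0.5952, 0.0624, 0.0534]
tcp_rot: [0.689, 0.724, -0.002, -0.001]
force: [-7.4, -8.5, 7.2]
finger_gap: 0.05
t 16.25 pos [595.25  62.44  53.4 ] world d [ 3.89  0.24 -0.2 ] | rot [-0.26  0.05 -0.02] | shift now [0.05 3.9  0.18] | shift after rot [0.05 3.9  0.2 ] | F [-7.35 -8.49  7.19] Mo [-1.57  1.2  -0.03] gap 49.98378679958422 yaw 92.82997264118306
```

```bash
python3 -m inch '[[[-1,0,0.0005,0,-0.25,0.04,0],[-1,0,0,0,0,0,0]]]'
python3 - <<'E'
from h import *
plan([*bed(19,51),.0532],BY+90)
E
```

```text
time_s: 16.45
position: [0.5958, 0.0624, 0.0532]
tcp_rot: [0.689, 0.724, -0.0, 0.0]
force: [-5.8, -9.0, 5.1]
finger_gap: 0.0497
t 16.45 pos [595.81  62.45  53.21] world d [ 3.33  0.23 -0.01] | rot [ 0.01  0.01 -0.02] | shift now [0.07 3.34 0.01] | shift after rot [0.07 3.34 0.01] | F [-5.75 -8.98  5.12] Mo [-1.54  1.03 -0.02] gap 49.70123454604278 yaw 92.82668351367072
```

```bash
python3 -m inch '[[[-1,0.0004,0,0,0,0,0],[-1,0,0.0005,0,0,0,0],[-1,0,0,0,0,0,0]]]'
python3 -m inch '[[[-1,0,0.0005,0,0,0,0],[-1,0,0.0005,0,0,0,0],[-1,0,0,0,0,0,0]]]'
python3 - <<'E'
from h import *
plan([*bed(19,51),.0532],BY+90)
E
```

```text
time_s: 16.75
position: [0.5959, 0.0625, 0.0533]
tcp_rot: [0.689, 0.724, -0.001, -0.0]
force: [-8.7, -11.4, 7.1]
finger_gap: 0.0495
time_s: 17.05
position: [0.5968, 0.0625, 0.0532]
tcp_rot: [0.689, 0.724, -0.001, -0.0]
force: [-9.0, -11.9, 7.7]
finger_gap: 0.0494
t 17.05 pos [596.79  62.5   53.23] world d [ 2.35  0.18 -0.03] | rot [-0.08  0.04 -0.02] | shift now [0.06 2.36 0.03] | shift after rot [0.06 2.36 0.03] | F [ -9.   -11.91   7.66] Mo [-2.04  1.48 -0.06] gap 49.3977743654684 yaw 92.82813728822981
```

```bash
python3 -m inch '[[[-1,0.0001,0.0005,0,-0.06,0.03,0],[-1,0,0.0005,-0.0001,0,0,0],[-1,0,0,0,0,0,0]]]'
python3 -m inch '[[[-1,0,0.0005,0,0,0,0],[-1,0,0,0,0,0,0]]]'
python3 -m inch '[[[-1,0,0.0005,0,0,0,0],[-1,0,0,0,0,0,0]]]'
python3 - <<'E'
from h import *
plan([*bed(19,51),.0532],BY+90)
E
```

```text
time_s: 17.35
position: [0.5977, 0.0626, 0.0532]
tcp_rot: [0.689, 0.724, -0.0, -0.0]
force: [-8.9, -13.0, 6.8]
finger_gap: 0.0493
time_s: 17.55
position: [0.5982, 0.0626, 0.0532]
tcp_rot: [0.689, 0.724, -0.0, -0.0]
force: [-9.6, -11.7, 6.4]
finger_gap: 0.0495
time_s: 17.75
position: [0.5987, 0.0626, 0.0532]
tcp_rot: [0.689, 0.724, -0.0, -0.0]
force: [-8.9, -11.9, 6.4]
finger_gap: 0.0495
t 17.75 pos [598.67  62.62  53.23] world d [ 0.47  0.06 -0.03] | rot [-0.04  0.02 -0.01] | shift now [0.04 0.48 0.03] | shift after rot [0.04 0.48 0.03] | F [ -8.87 -11.87   6.42] Mo [-2.17  1.54 -0.04] gap 49.45180361222949 yaw 92.8356413571257
```

```bash
python3 -m inch '[[[-1,0,0.0005,0,0,0,0],[-1,0,0,0,0,0,0]]]'
python3 -m inch '[[[-1,0,0.0005,0,0,0,0],[-1,0,0,0,0,0,0]]]'
python3 -m inch '[[[-1,0,0.0005,0,0,0,0],[-1,0,0,0,0,0,0]]]'
python3 - <<'E'
from h import *
plan([*bed(19,51),.0532],BY+90)
E
```

```text
time_s: 17.95
position: [0.5992, 0.0627, 0.0532]
tcp_rot: [0.689, 0.724, -0.0, -0.0]
force: [-9.2, -11.0, 7.1]
finger_gap: 0.0492
time_s: 18.15
position: [0.5997, 0.0626, 0.0532]
tcp_rot: [0.689, 0.724, -0.0, -0.0]
force: [-9.6, -12.1, 6.7]
finger_gap: 0.0496
time_s: 18.35
position: [0.6, 0.0627, 0.0532]
tcp_rot: [0.689, 0.724, -0.001, -0.0]
force: [-11.5, -11.3, 7.6]
finger_gap: 0.0496
t 18.35 pos [599.96  62.68  53.23] world d [-0.82  0.   -0.03] | rot [-0.07  0.02 -0.02] | shift now [ 0.04 -0.82  0.03] | shift after rot [ 0.04 -0.82  0.03] | F [-11.46 -11.29   7.6 ] Mo [-2.2   1.67 -0.06] gap 49.59705437079028 yaw 92.8337971793704
```

```bash
python3 -m inch '[[[-1,0,0.0005,0,0,0,0],[-1,0,0,0,0,0,0]]]'
python3 -m inch '[[[-1,0,0.0005,0,0,0,0],[-1,0,0,0,0,0,0]]]'
python3 -m inch '[[[-1,0,0.0005,0,0,0,0],[-1,0,0,0,0,0,0]]]'
python3 - <<'E'
from h import *
plan([*bed(19,51),.0532],BY+90)
E
```

```text
time_s: 18.55
position: [0.6, 0.0627, 0.0532]
tcp_rot: [0.689, 0.724, -0.001, -0.001]
force: [-13.1, -11.7, 10.2]
finger_gap: 0.0498
time_s: 18.75
position: [0.6001, 0.0627, 0.0533]
tcp_rot: [0.689, 0.724, -0.001, -0.001]
force: [-14.9, -12.3, 12.4]
finger_gap: 0.0497
time_s: 18.95
position: [0.6002, 0.0627, 0.0533]
tcp_rot: [0.689, 0.724, -0.002, -0.001]
force: [-18.5, -13.6, 14.7]
finger_gap: 0.0498
t 18.95 pos [600.19  62.67  53.29] world d [-1.05  0.01 -0.09] | rot [-0.24  0.02 -0.01] | shift now [ 0.06 -1.04  0.1 ] | shift after rot [ 0.06 -1.05  0.09] | F [-18.51 -13.56  14.71] Mo [-2.38  2.85 -0.1 ] gap 49.8397320181236 yaw 92.83878799866889
```

Hard stop against the bar. I'm levelling the pitch and easing the down force.

```bash
python3 -m inch '[[[-1,0,0,-0.0004,-0.24,0.02,0],[-1,0,0,0,0,0,0]]]'
python3 - <<'E'
from h import *
plan([*bed(19,51),.0532],BY+90)
E
python3 -m inch '[[[-1,0,0.0004,-0.0001,-0.1,0,0],[-1,0,0,0,0,0,0]]]'
python3 - <<'E'
from h import *
plan([*bed(19,51),.0532],BY+90)
E
```

```text
time_s: 19.15
position: [0.6002, 0.0627, 0.0533]
tcp_rot: [0.689, 0.724, 0.0, 0.0]
force: [-14.5, -12.2, 9.9]
finger_gap: 0.0499
t 19.15 pos [600.21  62.66  53.27] world d [-1.07  0.02 -0.07] | rot [ 0.01  0.   -0.02] | shift now [ 0.07 -1.07  0.07] | shift after rot [ 0.07 -1.07  0.07] | F [-14.52 -12.2    9.85] Mo [-2.33  2.71 -0.06] gap 49.87284058814481 yaw 92.83423260955732
time_s: 19.35
position: [0.6002, 0.0627, 0.0532]
tcp_rot: [0.689, 0.724, 0.0, 0.0]
force: [-17.0, -12.1, 11.1]
finger_gap: 0.0497
t 19.35 pos [600.21  62.66  53.25] world d [-1.07  0.02 -0.05] | rot [ 0.04  0.   -0.01] | shift now [ 0.07 -1.07  0.05] | shift after rot [ 0.07 -1.07  0.05] | F [-17.04 -12.06  11.12] Mo [-2.34  2.97 -0.13] gap 49.68796570987858 yaw 92.83669467236768
```

```bash
python3 -m inch '[[[-1,0,0.0004,-0.0003,0,0,0],[-1,0,0.0004,-0.0002,-0.08,0,0],[-1,0,0,0,0,0,0]]]'
python3 - <<'E'
from h import *
plan([*bed(19,51),.0532],BY+90)
E
```

```text
time_s: 19.65
position: [0.6002, 0.0627, 0.0533]
tcp_rot: [0.689, 0.724, 0.0, 0.0]
force: [-19.1, -13.3, 9.5]
finger_gap: 0.0496
t 19.65 pos [600.23  62.68  53.27] world d [-1.09  0.01 -0.07] | rot [ 0.01  0.   -0.01] | shift now [ 0.06 -1.09  0.07] | shift after rot [ 0.06 -1.09  0.07] | F [-19.1  -13.3    9.47] Mo [-2.44  3.31 -0.1 ] gap 49.55177573168302 yaw 92.83746581314044
```

```bash
python3 -m inch '[[[-1,0.00005,0.0004,-0.0004,-0.02,0,0],[-1,0,0.0002,0,-0.03,0,0],[-1,0,0,0,0,0,0],[-1,0,0,0,0,0,0]]]'
python3 - <<'E'
from h import *
for i in range(4):
    bot.read_camera('top'); plan([*bed(19,51),.0532],BY+90)
s=bot.read_camera('scene');cv2.imwrite('pics/e1.png',cv2.resize(s[160:260,230:360],None,fx=6,fy=6,interpolation=cv2.INTER_CUBIC))
cv2.imwrite('pics/e2.png',bot.read_camera('top'))
E
```

```text
time_s: 20.05
position: [0.6003, 0.0627, 0.0533]
tcp_rot: [0.689, 0.724, -0.0, -0.0]
force: [-19.4, -13.9, 7.1]
finger_gap: 0.0495
t 20.1 pos [600.31  62.71  53.32] world d [-1.17 -0.03 -0.12] | rot [-0.02  0.01 -0.01] | shift now [ 0.03 -1.17  0.12] | shift after rot [ 0.03 -1.17  0.12] | F [-20.41 -12.66   6.89] Mo [-2.51  3.57 -0.15] gap 49.30254437536394 yaw 92.83996173268041
t 20.15 pos [600.31  62.68  53.31] world d [-1.17  0.   -0.11] | rot [-0.02  0.01 -0.01] | shift now [ 0.06 -1.16  0.11] | shift after rot [ 0.06 -1.16  0.11] | F [-20.01 -12.86   7.47] Mo [-2.53  3.49 -0.03] gap 49.531942331180986 yaw 92.83727721209056
t 20.2 pos [600.3   62.7   53.29] world d [-1.16 -0.02 -0.09] | rot [-0.02  0.01 -0.01] | shift now [ 0.04 -1.16  0.09] | shift after rot [ 0.04 -1.16  0.09] | F [-20.04 -14.01   6.83] Mo [-2.53  3.51 -0.06] gap 49.984949685085446 yaw 92.83870346323017
t 20.25 pos [600.3   62.68  53.28] world d [-1.16  0.01 -0.08] | rot [-0.02  0.01 -0.01] | shift now [ 0.06 -1.16  0.08] | shift after rot [ 0.06 -1.16  0.08] | F [-19.13 -13.6    6.34] Mo [-2.52  3.49 -0.09] gap 49.718646335123985 yaw 92.83750133645154
```

View pics/e1.png

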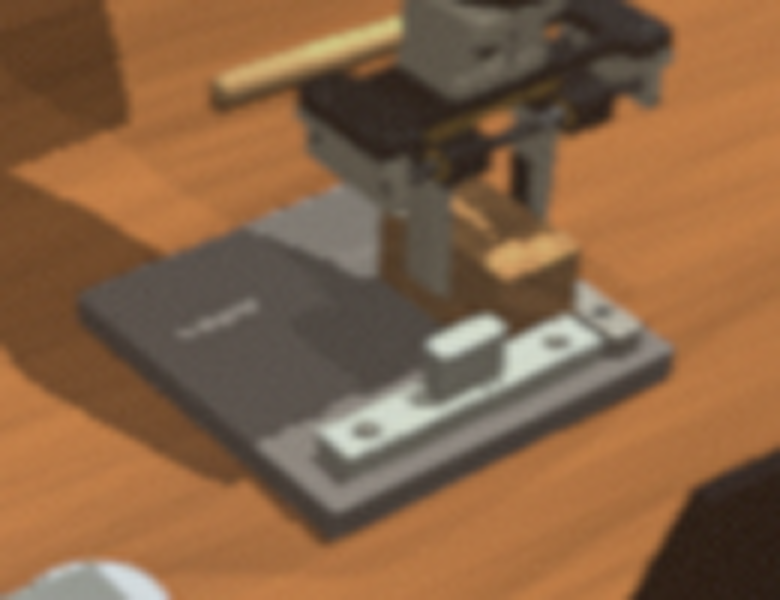

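View pics/e2.png

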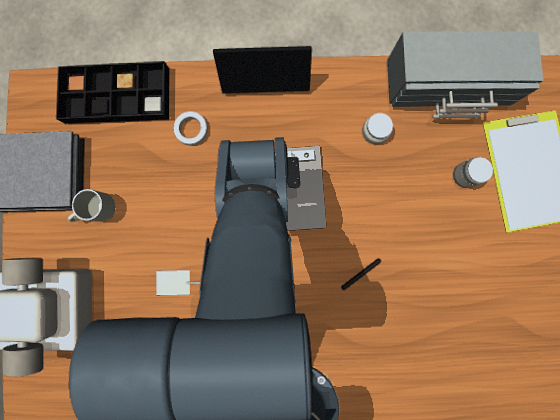

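The blank's end meets the bar's inner face around (520,320) in the crop, its side is on the rail, and the bar is flat. In the top view the bystanders are unmoved. One last small push in x, then a final check and hand-in.

```bash
python3 -m inch '[[[-1,0,0.0003,0,-0.04,0,0],[-1,0,0,0,0,0,0],[-1,0,0,0,0,0,0],[-1,0,0,0,0,0,0]]]'
python3 - <<'E'
from h import *
plan([*bed(19,51),.0532],BY+90)
t0=cv2.imread('pics/top0.png');t1=bot.read_camera('top')
d=cv2.absdiff(t0,t1).max(2)
for n,(x,y) in dict(tape=(190,128),jar=(379,128),mug=(93,205),tin=(473,172),marker=(361,274),spat=(172,283)).items(): print(n,(d[y-20:y+20,x-20:x+20]>50).sum())
plan([*bed(19,51),.0532],BY+90)
E
```

```text
time_s: 20.75
position: [0.6003, 0.0627, 0.0533]
tcp_rot: [0.689, 0.724, -0.0, -0.0]
force: [-21.2, -13.6, 8.6]
finger_gap: 0.05
t 20.75 pos [600.31  62.67  53.29] world d [-1.17  0.02 -0.09] | rot [-0.02  0.01 -0.01] | shift now [ 0.07 -1.17  0.09] | shift after rot [ 0.07 -1.17  0.09] | F [-21.16 -13.56   8.6 ] Mo [-2.55  3.72 -0.13] gap 50.0226284971751 yaw 92.83913130559748
tape 0
jar 0
mug 0
tin 0
marker 1
spat 0
t 20.8 pos [600.32  62.7   53.29] world d [-1.18 -0.02 -0.09] | rot [-0.02  0.01 -0.01] | shift now [ 0.04 -1.18  0.09] | shift after rot [ 0.04 -1.18  0.09] | F [-21.28 -13.9    8.32] Mo [-2.56  3.85 -0.1 ] gap 50.0530944348649 yaw 92.842687742914
```

```bash
python3 -c "
from bench import bot
print(bot.job_done())"
```

```text
the job is handed in; nothing more can be done
None
```

The stop bar is down on both dowels, and the cork blank is pressed into the corner, still gripped. I handed the job in at about 21 s; the hand-in reported no verdict.

- **Stop bar:** when it was released, the tool height matched the value worked out for the bar lying on the bed (50.6 mm). The force reading showed upward contact, and pictures taken afterwards show the bar lying flat.
- **Force on the rail:** the last reading, in the bed's axes, was about 13 N towards the rail. All of that is counted as pressing on the rail.
- **Force on the bar:** the last reading was about 22 N towards the bar. Some 9.5 N of that matches the drag I measured while sliding the blank along the rail, which leaves roughly 12 N on the bar. This figure is inferred, not measured directly: if friction took up less, the press on the bar is higher.
- **Down force and alignment:** the blank presses on the bed with about 8 N. The gripper is within 0.02° of level and its yaw matches the rail to about 0.01°, though I only know the rail's own angle to a few hundredths of a degree.
- **Flush fit:** the low twisting moment suggests flat contact, not contact on an edge. The arm hides the corner from the top camera, so I could not confirm flushness from above.
- **Small disagreements:** the tool sits about 0.1 mm higher than when the blank first touched the bed. The two cameras also disagreed by about 1.5 pixels.
- **Bystanders:** comparing the top view with the start shows no change around the tape, jar, mug, tin or spatula blade (the arm hides the handle). Around the marker one pixel differed, which I take as noise.

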